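# Shut the steam cooker and take off its filler cap

### The arm

A 6-joint arm with a two-finger parallel gripper is mounted at the origin on a cart in front of the work surface, level with it; the furniture and walls round the work are solid. World frame = base frame: x ahead of the robot, y to its left, z up, the work surface at z = 0. Lengths are in m, angles in rad, forces in N, time in s.
With the tool pointing down it reaches from about 0.425 to 1.125 m from the base axis. Payload 14.9 kg.
Tool frame: the origin (TCP) lies at the very end of the fingers, on their centre line; the grasp point (between the pads) lies 19 mm behind it; z points along the fingers, y is the line along which they close (so a half turn about z gives the same grasp; the last joint's range is limited). The gripper opens to 91 mm and grips with 3 to 60 N. Pads are 32 mm wide; open, the fingers measure 118 mm over their backs; the gripper's body (76 mm by 178 mm) begins 60 mm behind the grasp point.
Start: joints at [1.292, 0.379, 1.734, -0, 1.028, -0.033], TCP at [0.17, 0.679, 0.214] pointing down, gripper open.
Joint ranges: [-2.77, 2.77], [-0.74, 2.19], [0, 2.66], [-1.06, 4.2], [0.31, 2.87], [-3.08, 3.08]. Speed limits (rad/s): [1.89, 1.89, 2.39, 3.14, 3.14, 3.14].

### API

Orientations are given as a 3x3 rotation matrix whose columns are the frame's x, y, z axes.
In Python, from cell import arm gives the robot as it stands.
- The arm moves only by the tool jog_arm, never from a script. Its argument "motion" is one flat list of numbers, 7 for each row, row after row: the shift along the world's x, y, z in mm, then the turn, a rotation vector about the world's x, y, z in rad, then the finger opening in mm, from 0 to 91.2. In form: [tx, ty, tz, wx, wy, wz, grip, tx, ty, tz, wx, wy, wz, grip, ...]. A call has 1 to 20 rows; each row shifts and turns the commanded pose from where the row before left it; what a row does not reach is not made up. A row lasts 1/10 s, in which the tool goes at most 50 mm and 8.59 degrees, less where a joint would pass 70% of its speed; a pose out of reach is approached as far as the arm can. A call with a gripper value outside its range is refused whole. The fingers move at their own pace and stop on an object; "grip_force" is the grip in N (left out, the last holds). Time passes only in rows, so rows that do not move let the fingers close. It gives the time, the measured TCP pose, the force, the opening and the grip force at its end, in the units of the state.
- arm.get_state(): the state, without advancing time (a new reading comes with each control period).
- arm.get_image(name): name is "scene" or "top" or "wrist"; returns a dict with "img" (480x640x3 uint8, red, green, blue), "depth" (480x640 float32, m along the optical axis (not along the pixel's ray), 0 where there is no reading), "fovy" (degrees; the focal length in pixels is half the picture's height over the tangent of half this angle, whatever the lens; pixels are square), "cx", "cy" (the principal point, pixels), "R" (3x3) and "t" (3): a world point X has camera coordinates R X + t. Camera axes: x right, y down, z forward; pixel columns grow to the right and rows downward; lengths in m; the calibration is good to about 2 mm. A picture is of the moment at which its call begins.
- arm.finish_job(): hands the job in; it is judged then, once.
Trained networks look in the newest picture that a camera, given by its name, has taken for a name from the list of things; names that differ only in an ending like _2 or _b are one class to them, and where a whole thing is asked for, a point or a joint stands for the part that bears it (a point fixed in the world has none). Each returns a list of dicts, best first, with "p" (0 to 1); they miss things now and then, are a little off and sometimes report something else, mostly with a low value. They report only what shows in the picture. A call takes as long as a camera call. They do not tell look-alikes from the thing itself.
- arm.look_for(camera, name): "xy" ([column, row] in pixels, amid what is visible of it).
The state is a dict: "t": time; "q": joint angles; "qd": joint speeds; "effort": joint torques, N m; "eef_pos": TCP position; "tcp_rot": TCP orientation; "ft_force": force on the tool from outside, world axes, zero at the start; "wrist_torque": the same for the moment, N m; "width": finger opening in m; "grasp_force": force on a finger pad.
Only numpy, scipy, OpenCV 4.12 (cv2) and the standard library are available. Lean on these libraries where they do the work, as an engineer would, in place of code of your own. Each camera call takes 0.05 s, during which the arm holds its last target. There are 200 camera calls.

### The job

Gently lower the steam cooker's open lid until it is fully shut, then take the cap off the boiler's filler neck behind the lid. Nobody knows which way round this cap is threaded, so try loosening it one way and, if it soon stops, the other way, until it comes free. Finish while still gripping the cap, held still and roughly upright about 10 cm above the neck, with the lid still shut and the other things on the table left standing where they are.

Things in the scene. Friction and masses are not known exactly. Their poses are not given: they have to be found in the camera images.
- steam_cooker: tabletop steam cooker of steel and aluminium, fixed to the table, 255 (x) x 170 (y) mm; origin: centre of its underside on the table. Its own -x side (front, with a small dial) faces roughly to the robot: in front an open cooking tray with the hinged lid, behind it the boiler, whose flat deck is 85 mm above the table and carries the filler neck. z is up.
- lid (a joint): angle of the lid, rad: 0 fully shut (level on the tray), pi/2 upright, at most 2.0 (leaning back over the boiler); starts at 1.6 to 1.9. A friction hinge: the lid stays at any angle; about 0.3 N m moves it (about 3 N near its edge).
- lid_hinge (a point): middle of the lid's hinge line, 90 mm above the table and 15 mm behind the cooker's origin (cooker frame x = +15 mm); the hinge line runs along the cooker's y and the free edge swings over the top towards the front to shut.
- lid_edge (a point): middle of the lid's free edge on its outer face (the face that is the top when shut). The lid is a steel plate 170 mm wide, 150 mm from hinge to edge, 10 mm thick, the outer face 5 mm outside the hinge line.
- filler (a point): foot of the filler neck on its axis, on the boiler's deck (85 mm above the table, cooker frame x = +80 mm, y = 0). The neck is a steel stub 24 mm tall; its axes are the cooker's.
- cap: black ribbed cap, loose on the neck, about 50 g: skirt and disc 73 mm in diameter, 30 mm tall, on top a straight grip bar 50 mm long (cap's x), 18 mm wide (y), 24 mm high: 54 mm tall in all. Origin: centre of the skirt's lower rim; seated it is 2 mm above filler. Starts locked, its x within 0.06 rad of the cooker's x. Clears the neck after rising 22 mm.
- cap_grip (a point): middle of the cap's grip bar (41 mm above the cap's origin). The cap has a steep quick thread, left- or right-handed, unseen from outside: the wrong way it stops hard after 0.1 to 0.3 rad; the right way it turns easily without rising, stops at about 1.2 rad from the cooker's yaw, and from 0.9 rad up to that stop lifts straight off. Locked it cannot be pulled up.
- tin: unopened tin, 75 mm diameter, 58 mm tall, left of the cooker; origin: centre of its underside. Leave alone.
- spice_jar: spice jar, 45 mm diameter, 106 mm tall, farther left; origin: centre of its underside. Leave alone.
- spice_jar_back: spice jar, 45 mm diameter, 106 mm tall, behind the cooker; origin: centre of its underside. Leave alone.
- dropper_bottle: small brown dropper bottle, 33 mm diameter, 102 mm tall, behind the cooker; origin: centre of its underside. Leave alone.
Things that resemble listed ones, but are neither listed nor needed, are in the scene too. Leave any purple look-alike of the cap alone.

How it is judged:
On the way, in this order (a step that is already met when the one before it is completed fails the run):
1. the lid is fully shut, the cap still seated on the neck (value of joint lid below 0.06 rad and z of cap in the frame of filler below 0.012 m), for 0.2 s.
2. the cap, still on the neck, is turned loose (over 0.8 rad from the cooker's yaw) (all of step 1 and angle between the x axis of cap and the x axis of steam_cooker, either way round above 0.8 rad), for 0.05 s.
3. the cap is off the neck, in the fingers (value of joint lid below 0.06 rad and z of cap in the frame of filler above 0.032 m and contact force between the fingers and cap above 0.8 N), for 0.1 s.
At the end, for the whole second after the job is handed in: The lid is shut (below 0.06 rad); the cap is in the fingers (over 0.8 N), 60 to 180 mm above the foot of the neck and within 70 mm of its axis, touching nothing of the cooker, tilted less than 0.4 rad and still (below 0.03 m/s) (value of joint lid below 0.06 rad and z of cap in the frame of filler between 0.06 and 0.18 m and horizontal distance between cap and filler below 0.07 m and contact force between the fingers and cap above 0.8 N and contact force between cap and steam_cooker below 0.05 N and angle between cap's own z axis and vertical below 0.4 rad and linear speed of cap below 0.03 m/s); the arm keeps its last pose, push and grip.
It fails at once if the lid is slammed (faster than 3 rad/s towards shut) (velocity of joint lid below -3 rad/s).
It fails at once if the tin, a jar or the bottle is pushed more than 30 mm or knocked over (distance of any of tin, spice_jar, dropper_bottle, spice_jar_back from where it was at the start of the episode above 0.03 m or angle between any of tin, spice_jar, dropper_bottle, spice_jar_back's own z axis and vertical above 0.5 rad).
It also fails if it takes over 58 s, if anything falls off the work surface, if the arm or the gripper's body presses on something with over 40 N, if the wrist force passes 120 N, or if a joint passes its speed limit or range.

## Working session

There is one attempt and no reset: what is moved stays moved. The work goes in short steps, Python scripts to look and compute and a tool call to move; the robot and the scene stay as the last step left them, time stands still between calls to the robot, and variables do not carry over. Pictures are saved under pics/ and viewed, at most 10 in all, crops included, and the job is handed in when it is done.

Besides the shell and the picture viewer there is one more tool, called after "Emit:" by a JSON object that holds its "method" and its "body", one argument or row to a line. jog_arm: Moves the arm, as the interface text tells. Its arguments: {"type":"object","properties":{"motion":{"type":"array","items":{"type":"number"}},"grip_force":{"type":"number"}},"required":["motion"]}

```bash
mkdir -p pics; ls; cat > h.py <<'E'
import numpy as np,cv2
from cell import arm
def f(im): return 240/np.tan(np.radians(im["fovy"])/2)
def ray(im,u,v):
    d=np.array([(u-im["cx"])/f(im),(v-im["cy"])/f(im),1.]); R=np.array(im["R"])
    return -R.T@np.array(im["t"]), R.T@d
def pt(im,u,v,z=None):   # from depth, or on plane z
    o,d=ray(im,u,v)
    if z is not None: return o+d*(z-o[2])/d[2]
    p=im["depth"][int(v)-2:int(v)+3,int(u)-2:int(u)+3]; p=p[p>0]
    return o+d*np.median(p) if p.size else None
def proj(im,X):
    c=np.array(im["R"])@np.array(X)+np.array(im["t"]); return c[:2]/c[2]*f(im)+[im["cx"],im["cy"]]
def save(im,n,box=None,s=1):
    a=cv2.cvtColor(im["img"],cv2.COLOR_RGB2BGR)
    if box: a=a[box[1]:box[3],box[0]:box[2]]
    cv2.imwrite("pics/"+n,cv2.resize(a,None,fx=s,fy=s,interpolation=cv2.INTER_CUBIC))
E
python3 - <<'E'
from h import *
np.set_printoptions(precision=3,suppress=True)
s=arm.get_state();print(s["t"],s["eef_pos"],s["tcp_rot"])
ims=[]
for c in("scene","top"):
    im=arm.get_image(c);save(im,c+"0.png");print(c,im["fovy"],ray(im,320,240))
    for n in("steam_cooker","lid","lid_edge","lid_hinge","filler","cap","cap_grip","tin","spice_jar","dropper_bottle"):
        for r in arm.look_for(c,n)[:3]: print(n,round(r["p"],2),np.round(r["xy"]),pt(im,*r["xy"]))
print(arm.get_state()["t"])
E
```

```text
pics
0.0 [0.17  0.679 0.213] [[-0.97   0.243 -0.   ]
 [ 0.243  0.97  -0.001]
 [ 0.    -0.001 -1.   ]]
scene 53.71269342185541 (array([ 0.283, -0.59 ,  0.769]), array([ 0.345,  0.584, -0.735]))
steam_cooker 0.86 [326. 332.] [ 0.528 -0.195  0.018]
lid 0.97 [345. 286.] [ 0.543 -0.227  0.182]
lid_edge 0.79 [348. 286.] [ 0.544 -0.23   0.184]
lid_hinge 0.61 [326. 331.] [ 0.529 -0.195  0.019]
lid_hinge 0.17 [345. 287.] [ 0.543 -0.226  0.178]
filler 0.72 [186. 195.] [0.429 0.242 0.061]
filler 0.56 [326. 330.] [ 0.529 -0.193  0.021]
cap 0.8 [471. 354.] [ 0.705 -0.374  0.048]
cap_grip 0.94 [474. 356.] [ 0.705 -0.381  0.05 ]
cap_grip 0.48 [435. 291.] [ 0.737 -0.244  0.051]
tin 0.75 [219. 252.] [0.428 0.054 0.053]
spice_jar 0.65 [189. 193.] [0.437 0.242 0.063]
spice_jar 0.61 [373. 270.] [ 0.621 -0.196  0.139]
dropper_bottle 0.72 [436. 290.] [ 0.736 -0.244  0.056]
top 47.11589204878043 (array([ 0.385, -0.045,  1.254]), array([ 0.177, -0.033, -0.984]))
steam_cooker 0.91 [388. 282.] [ 0.508 -0.237  0.018]
lid 0.94 [386. 256.] [ 0.538 -0.207  0.207]
lid_edge 0.93 [387. 254.] [ 0.541 -0.205  0.224]
lid_hinge 0.69 [388. 277.] [ 0.519 -0.238  0.017]
lid_hinge 0.59 [161. 320.] [0.431 0.247 0.106]
filler 0.82 [384. 280.] [ 0.512 -0.227  0.018]
filler 0.49 [250. 318.] [0.433 0.071 0.054]
cap 0.82 [440. 189.] [ 0.715 -0.362  0.046]
cap_grip 0.96 [438. 189.] [ 0.718 -0.362  0.033]
cap_grip 0.61 [375. 233.] [ 0.598 -0.197  0.14 ]
tin 0.91 [248. 317.] [0.435 0.074 0.054]
tin 0.52 [371. 231.] [ 0.605 -0.191  0.121]
spice_jar 0.62 [162. 323.] [0.426 0.245 0.105]
dropper_bottle 0.73 [382. 176.] [ 0.741 -0.227  0.068]
1.1
```

View pics/scene0.png

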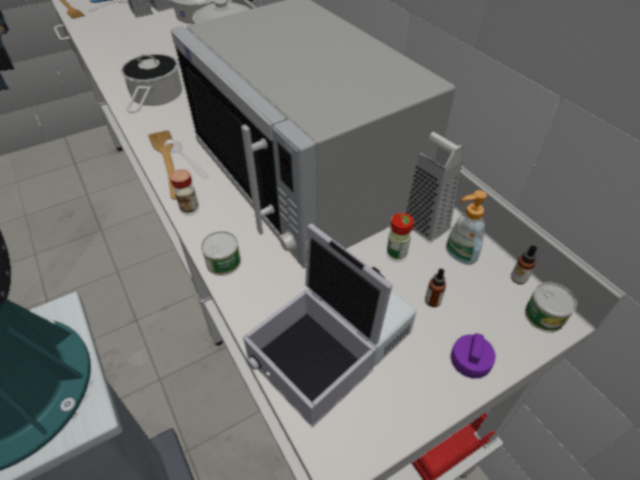

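View pics/top0.png

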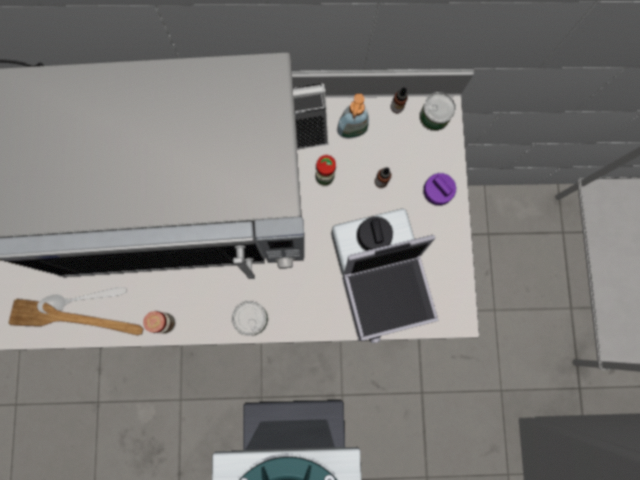

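The real cap is the black one on the boiler deck: top (376,233), scene about (375,270). The purple one at top (440,189) and scene (473,355) stands on the table and is the look-alike. The lid leans back over the boiler next to the cap, and the microwave stands to the left and behind.

```bash
cat >> h.py <<'E'
def cloud(im):
    v,u=np.mgrid[0:480,0:640]; d=im["depth"]; 
    P=np.stack([(u-im["cx"])/f(im)*d,(v-im["cy"])/f(im)*d,d],-1)
    P=(P-np.array(im["t"]))@np.array(im["R"]); P[d<=0]=np.nan; return P
E
python3 - <<'E'
from h import *
np.set_printoptions(precision=3,suppress=True)
for c,L,box in (("top",3,(315,190,455,350)),("scene",3,(235,210,435,430))):
    im=arm.get_image(c);save(im,c+"1.png",box,3.5 if c=="top" else 2.7)
    P=cloud(im);x,y,z=P[...,0],P[...,1],P[...,2]
    reg=(x>.38)&(x<.72)&(y<-.08)&(y>-.38)
    m=reg&(z>.078)&(z<.092);Q=P[m][:,:2]
    r=cv2.minAreaRect((Q*1000).astype(np.float32));print(c,"rim+deck",m.sum(),r,"medz",np.median(P[m][:,2]))
    m2=m.astype(np.uint8);print(cv2.boxPoints(r))
    hi=P[reg&(z>.15)];print("high",len(hi),hi.min(0),hi.max(0))
    cb=im["img"].max(-1)<45
    k=P[reg&cb&(z>.105)&(z<.125)];
    if len(k):print("capdisc",len(k),k.mean(0),k.min(0),k.max(0))
    mw=P[(y>-.1)&(z>.2)&(x>.3)&(x<.95)]
    if len(mw):print("mw",np.percentile(mw,[0.5,99.5],axis=0))
    for n in ("dropper_bottle","spice_jar"):
        for q in arm.look_for(c,n): print(n,q["p"],np.round(q["xy"]),pt(im,*q["xy"]))
im=arm.get_image("top")
E
```

```text
top rim+deck 2409 ((523.209716796875, -219.07977294921875), (254.66517639160156, 170.3487548828125), 12.748651504516602) medz 0.08422995728578411
[[ 380.22  -164.104]
 [ 417.812 -330.253]
 [ 666.199 -274.055]
 [ 628.607 -107.906]]
high 1333 [ 0.522 -0.296  0.15 ] [ 0.574 -0.13   0.247]
capdisc 91 [ 0.573 -0.193  0.118] [ 0.519 -0.278  0.106] [ 0.621 -0.147  0.125]
mw [[ 0.536 -0.046  0.21 ]
 [ 0.896  0.481  0.323]]
dropper_bottle 0.6 [380. 178.] [ 0.739 -0.223  0.057]
spice_jar 0.67 [161. 321.] [0.43  0.246 0.106]
scene rim+deck 2540 ((523.01904296875, -218.4951629638672), (254.26304626464844, 171.51353454589844), 12.736189842224121) medz 0.08180377662200533
[[ 380.109 -162.876]
 [ 417.922 -330.17 ]
 [ 665.929 -274.114]
 [ 628.116 -106.821]]
high 4008 [ 0.522 -0.297  0.15 ] [ 0.575 -0.128  0.244]
capdisc 414 [ 0.536 -0.221  0.117] [ 0.519 -0.287  0.108] [ 0.554 -0.147  0.125]
mw [[ 0.522 -0.09   0.202]
 [ 0.9    0.485  0.319]]
dropper_bottle 0.96 [436. 289.] [ 0.738 -0.242  0.057]
spice_jar 0.71 [188. 194.] [0.433 0.241 0.063]
```

View pics/top1.png

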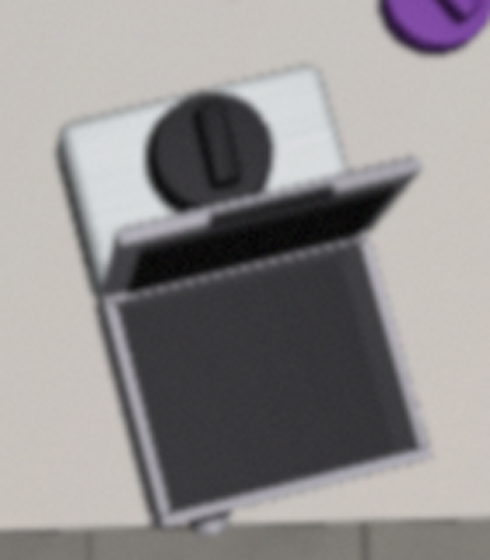

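The crop confirms it: the black cap with its grip bar sits on the deck behind the lid, with its bar roughly along the cooker's x. The two views give the cooker at (0.523, -0.219) with yaw 0.2225. Next I need the lid angle and the microwave's clearance.

```bash
cat >> h.py <<'E'
O=np.array([.5231,-.2188,0]);Y=.2225
Rc=np.array([[np.cos(Y),-np.sin(Y),0],[np.sin(Y),np.cos(Y),0],[0,0,1]])
def toC(X): return (np.asarray(X)-O)@Rc
def toW(X): return O+Rc@np.asarray(X)
E
python3 - <<'E'
from h import *
np.set_printoptions(precision=3,suppress=True)
for c in("top","scene"):
    im=arm.get_image(c);P=cloud(im);C=toC(P.reshape(-1,3)).reshape(P.shape);x,y,z=C[...,0],C[...,1],C[...,2]
    m=(abs(y)<.1)&(z>.13)&(z<.3)&(x>-.1)&(x<.04+.2*(z>.17)*0.2)
    L=C[m];i=L[:,2]>.13
    a=np.polyfit(L[i][:,2],L[i][:,0],1);print(c,len(L),"lid dx/dz",a,"theta",np.pi/2+np.arctan(a[0]),L.max(0),L.min(0))
    k=C[(abs(y)<.05)&(z>.1)&(z<.16)&(x>.04+0.0)&(x<.13)]
    for lo,hi in((.108,.126),(.134,.148)):
        q=k[(k[:,2]>lo)&(k[:,2]<hi)&(k[:,0]>.05)]
        if len(q)>20:print("cap z",lo,len(q),np.median(q,0),q.min(0),q.max(0),cv2.minAreaRect((q[:,:2]*1000).astype(np.float32)))
    X,Yy,Z=P[...,0],P[...,1],P[...,2]
    for x0 in(.46,.5,.54,.58,.62,.68,.74):
        q=P[(X>x0)&(X<x0+.04)&(Yy>-.13)&(Yy<.1)&(Z>.17)]
        if len(q): print(x0,len(q),"min y",np.percentile(q[:,1],[1,10]),"zmax",q[:,2].max())
E
```

```text
top 1469 lid dx/dz [ 0.149 -0.009] theta 1.7187361918403459 [0.035 0.085 0.246] [ 0.012 -0.085  0.13 ]
cap z 0.108 678 [0.082 0.009 0.117] [ 0.05  -0.036  0.108] [0.119 0.037 0.125] ((84.52543640136719, 0.2880859375), (72.38740539550781, 68.25782012939453), 88.98197174072266)
cap z 0.134 208 [0.082 0.    0.141] [ 0.058 -0.01   0.134] [0.108 0.01  0.146] ((82.40113830566406, 0.083099365234375), (18.305587768554688, 49.96228790283203), 86.7300796508789)
0.5 183 min y [-0.13  0.06] zmax 0.3112398448746172
0.54 2237 min y [-0.047 -0.033] zmax 0.324932319594015
0.58 1893 min y [-0.044 -0.031] zmax 0.32494580795621325
0.62 1810 min y [-0.042 -0.029] zmax 0.3246394207727935
0.68 1708 min y [-0.039 -0.025] zmax 0.3251872579967209
0.74 1613 min y [-0.035 -0.023] zmax 0.3245177862159468
scene 4679 lid dx/dz [ 0.123 -0.003] theta 1.6934891549191469 [0.036 0.086 0.244] [ 0.012 -0.085  0.13 ]
cap z 0.134 33 [ 0.103 -0.002  0.139] [ 0.099 -0.008  0.136] [0.108 0.008 0.141] ((103.7868881225586, -0.22394561767578125), (16.53703498840332, 8.657049179077148), 89.65294647216797)
0.5 509 min y [0.059 0.06 ] zmax 0.30878534070049135
0.54 3814 min y [-0.049 -0.047] zmax 0.31997497019732657
0.58 2400 min y [-0.048 -0.047] zmax 0.3195075524435102
0.62 2296 min y [-0.044 -0.043] zmax 0.31972430672954716
0.68 2125 min y [-0.041 -0.04 ] zmax 0.3194324555735784
0.74 1930 min y [-0.038 -0.037] zmax 0.32003338728182856
```

The lid is at about 1.70 rad. The cap is at cooker (0.082, 0), and the microwave's side is at y = -0.047, which clears the gripper. Now I move behind the lid at height with the fingers closed.

Emit:
{"method": "jog_arm", "body": {
  "motion": [0,0,47,0,0,0,0,0,0,47,0,0,0,0,0,0,47,0,0,0,0,0,0,47,0,0,0,0,18,-37,0,0,0,-0.13,0,18,-37,0,0,0,-0.13,0,18,-37,0,0,0,-0.13,0,18,-37,0,0,0,-0.13,0,18,-37,0,0,0,-0.13,0,18,-37,0,0,0,-0.13,0,18,-37,0,0,0,-0.13,0,18,-37,0,0,0,-0.13,0,18,-37,0,0,0,-0.13,0,18,-37,0,0,0,-0.13,0,18,-37,0,0,0,-0.13,0,18,-37,0,0,0,-0.13,0,18,-37,0,0,0,-0.13,0,18,-37,0,0,0,-0.13,0,18,-37,0,0,0,-0.13,0,18,-37,0,0,0,-0.13,0]
}}

```text
t: 3.55
eef_pos: [0.4587, 0.0853, 0.4022]
tcp_rot: [[0.689, 0.725, 0.001], [0.725, -0.689, 0.0], [0.001, 0.0, -1.0]]
ft_force: [0.0, 0.1, -0.2]
width: 0.0006
grasp_force: 0.0
```

Emit:
{"method": "jog_arm", "body": {
  "motion": [18.5,-36,0,0,0,-0.074,0,18.5,-36,0,0,0,-0.074,0,18.5,-36,0,0,0,-0.074,0,18.5,-36,0,0,0,-0.074,0,18.5,-36,0,0,0,-0.074,0,18.5,-36,0,0,0,-0.074,0,18.5,-36,0,0,0,-0.074,0,18.5,-36,0,0,0,-0.074,0,0,0,-35,0,0,0,0,0,0,-35,0,0,0,0,0,0,0,0,0,0,0]
}}

```text
t: 4.65
eef_pos: [0.6043, -0.2005, 0.3273]
tcp_rot: [[0.975, 0.222, -0.007], [0.222, -0.975, 0.003], [-0.006, -0.004, -1.0]]
ft_force: [-0.0, -0.4, 0.6]
width: 0.0003
grasp_force: 0.0
```

Emit:
{"method": "jog_arm", "body": {
  "motion": [0,0,-30,0,0,0,0,0,0,-30,0,0,0,0,0,0,-30,0,0,0,0,0,0,-30,0,0,0,0,0,0,0,0,0,0,0,-10,-2.25,0,0,0,0,0,-10,-2.25,0,0,0,0,0,-10,-2.25,0,0,0,0,0,-10,-2.25,0,0,0,0,0,-10,-2.25,0,0,0,0,0]
}}

```text
t: 5.65
eef_pos: [0.556, -0.2127, 0.2131]
tcp_rot: [[0.975, 0.222, 0.002], [0.222, -0.975, -0.001], [0.002, 0.001, -1.0]]
ft_force: [2.9, 0.4, 2.4]
width: 0.0005
grasp_force: 1.4
```

```bash
python3 - <<'E'
from h import *
im=arm.get_image("scene");save(im,"s2.png",(235,150,475,400),2.3);s=arm.get_state();print(s["ft_force"],toC(s["eef_pos"]))
E
```

```text
[ 0.6899938  -0.1762639   0.10677056] [ 0.03213531 -0.00114831  0.21260062]
```

View pics/s2.png

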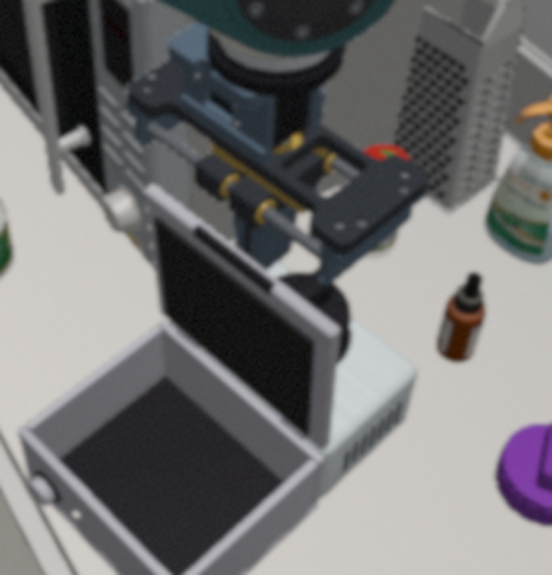

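The lid is being pushed by the fingers and is now near upright, with the cap untouched behind it. I follow the arc from here.

Emit:
{"method": "jog_arm", "body": {
  "motion": [-9.8,-2.2,-2,0,0,0,0,-9.8,-2.2,-2,0,0,0,0,-9.8,-2.2,-2,0,0,0,0,-9.8,-2.2,-2,0,0,0,0,-8,-1.8,-4.8,0,0,0,0,-8,-1.8,-4.8,0,0,0,0,-8,-1.8,-4.8,0,0,0,0,-8,-1.8,-4.8,0,0,0,0,-8,-1.8,-4.8,0,0,0,0,-5.6,-1.3,-7.7,0,0,0,0,-5.6,-1.3,-7.7,0,0,0,0,-5.6,-1.3,-7.7,0,0,0,0,-5.6,-1.3,-7.7,0,0,0,0,-5.6,-1.3,-7.7,0,0,0,0,-2.6,-0.6,-7.5,0,0,0,0,-2.6,-0.6,-7.5,0,0,0,0,-2.6,-0.6,-7.5,0,0,0,0]
}}

```text
t: 7.4
eef_pos: [0.4411, -0.2384, 0.1183]
tcp_rot: [[0.975, 0.222, -0.0], [0.222, -0.975, 0.0], [-0.0, -0.0, -1.0]]
ft_force: [0.9, 0.0, 0.8]
width: 0.0006
grasp_force: 0.6
```

Emit:
{"method": "jog_arm", "body": {
  "motion": [-0.5,0,-6,0,0,0,0,-0.5,0,-6,0,0,0,0,-0.5,0,-6,0,0,0,0,0,0,-4,0,0,0,0,0,0,-2,0,0,0,0,0,0,-1,0,0,0,0,0,0,0,0,0,0,0]
}}

```text
t: 8.1
eef_pos: [0.4398, -0.2383, 0.095]
tcp_rot: [[0.975, 0.222, -0.001], [0.222, -0.975, 0.001], [-0.001, -0.001, -1.0]]
ft_force: [-11.6, 5.1, 29.6]
width: 0.0003
grasp_force: 14.8
```

Emit:
{"method": "jog_arm", "body": {
  "motion": [0,0,2,0,0,0,0,0,0,40,0,0,0,50,0,0,40,0,0,0,50,20,5,15,0,0,0,50,40,9,0,0,0,0,50,40,9,0,0,0,0,50,33,8,0,0,0,0,50,30,7,0,0,0,0,50,0,0,0,0,0,0,50]
}}

```text
t: 9.0
eef_pos: [0.6058, -0.1995, 0.1909]
tcp_rot: [[0.975, 0.224, 0.001], [0.224, -0.975, -0.0], [0.001, 0.0, -1.0]]
ft_force: [-0.0, 0.0, -0.7]
width: 0.0502
grasp_force: 0.0
```

```bash
python3 - <<'E'
from h import *
np.set_printoptions(precision=3,suppress=True)
s=arm.get_state();print(s["t"],s["ft_force"],s["q"],toC(s["eef_pos"]),s["width"])
for c in("scene","top","wrist"):
    im=arm.get_image(c);P=cloud(im);C=toC(P.reshape(-1,3)).reshape(P.shape);x,y,z=C[...,0],C[...,1],C[...,2]
    m=(abs(y)<.07)&(z>.07)&(z<.12)&(x>-.125)&(x<-.01)
    if m.sum()>50:
        a=np.polyfit(x[m],z[m],1);print(c,"lid slope",a,np.median(z[m]),m.sum())
    k=C[(abs(y)<.05)&(z>.134)&(z<.147)&(x>.04)&(x<.125)]
    if len(k)>10:print("bar",len(k),np.median(k,0),cv2.minAreaRect((k[:,:2]*1000).astype(np.float32)))
    k=C[(abs(y)<.05)&(z>.11)&(z<.125)&(x>.04)&(x<.125)]
    if len(k)>10:print("disc",len(k),np.median(k,0),k.min(0),k.max(0))
    if c=="wrist":save(im,"w3.png")
E
```

```text
9.0 [-0.02   0.007 -0.652] [-0.355  0.31   1.877  0.     0.953  0.99 ] [0.085 0.001 0.191] 0.05018994053417144
scene lid slope [0.002 0.094] 0.09400701263121619 5483
bar 255 [ 0.08  -0.002  0.139] ((82.00053405761719, -0.47921276092529297), (18.470077514648438, 48.50345993041992), 89.49977111816406)
disc 835 [ 0.076 -0.01   0.116] [ 0.046 -0.036  0.11 ] [0.119 0.036 0.125]
wrist lid slope [0.003 0.096] 0.0953701399406477 4405
bar 1990 [ 0.086 -0.     0.14 ] ((84.02263641357422, -0.5307674407958984), (17.988868713378906, 49.38077163696289), 88.4973373413086)
disc 5879 [ 0.088 -0.     0.117] [ 0.047 -0.037  0.11 ] [0.12  0.036 0.125]
```

View pics/w3.png

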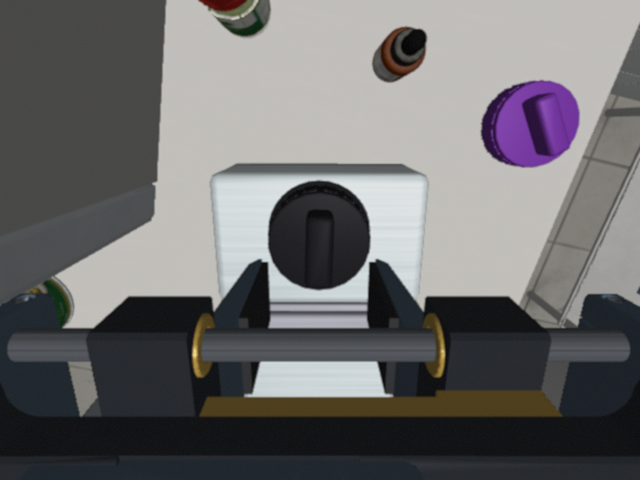

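The wrist view shows the lid flat (slope 0.002) and the black cap at (320,235) between the fingers, with the bar in line with the tool. I descend and grip.

Emit:
{"method": "jog_arm", "body": {
  "motion": [-2,-1,-25,0,0,0,50,0,0,-25,0,0,0,50,0,0,-15,0,0,0,50,0,0,-5,0,0,0,50,0,0,0,0,0,0,10,0,0,0,0,0,0,10,0,0,0,0,0,0,10,0,0,0,0,0,0,10],
  "grip_force": 25
}}

```text
t: 9.95
eef_pos: [0.6013, -0.2015, 0.1217]
tcp_rot: [[0.975, 0.222, 0.001], [0.222, -0.975, -0.0], [0.001, 0.001, -1.0]]
ft_force: [-1.1, 0.1, -0.4]
width: 0.0207
grasp_force: 0.0
```

Emit:
{"method": "jog_arm", "body": {
  "motion": [0,0,0,0,0,0,10,0,0,0,0,0,0,10,0,0,0,0,0,0.05,10,0,0,0,0,0,0.05,10]
}}

```text
t: 10.35
eef_pos: [0.6014, -0.2015, 0.1216]
tcp_rot: [[0.947, 0.32, 0.001], [0.32, -0.947, -0.0], [0.001, 0.001, -1.0]]
ft_force: [-0.1, -0.5, 4.9]
width: 0.0178
grasp_force: 25.0
```

```bash
python3 -c "
from h import *
s=arm.get_state();print(s['t'],s['ft_force'],s['wrist_torque'],s['width'],s['grasp_force'],s['tcp_rot'][0])"
```

```text
10.35 [-0.11849416 -0.48204506  4.9235396 ] [-0.10265081  0.09578408 -0.01619244] 0.01783414722873825 25.001783967018127 [0.94742656 0.31997091 0.00123302]
```

Emit:
{"method": "jog_arm", "body": {
  "motion": [0,0,0,0,0,0.05,10,0,0,0,0,0,0.05,10,0,0,0,0,0,0.05,10]
}}

```text
t: 10.65
eef_pos: [0.6014, -0.2016, 0.1216]
tcp_rot: [[0.889, 0.458, 0.001], [0.458, -0.889, -0.0], [0.001, 0.001, -1.0]]
ft_force: [-0.2, -0.3, 4.3]
width: 0.0177
grasp_force: 25.0
```

```bash
python3 -c "
from h import *
s=arm.get_state();print(s['t'],s['ft_force'],s['wrist_torque'],s['width'],s['grasp_force'],s['tcp_rot'][0])"
```

```text
10.65 [-0.19353962 -0.33335287  4.28215268] [-0.02908736  0.0590488  -0.04663561] 0.017736503258206807 25.00182420015335 [0.8889167  0.45806711 0.00127885]
```

Emit:
{"method": "jog_arm", "body": {
  "motion": [0,0,0,0,0,0.05,10,0,0,0,0,0,0.05,10,0,0,0,0,0,0.05,10]
}}

```text
t: 10.95
eef_pos: [0.6015, -0.2016, 0.1216]
tcp_rot: [[0.811, 0.586, 0.001], [0.586, -0.811, -0.0], [0.001, 0.001, -1.0]]
ft_force: [0.1, 0.1, 4.6]
width: 0.0176
grasp_force: 25.0
```

```bash
python3 - <<'E'
from h import *
s=arm.get_state();print(s['t'],s['ft_force'],s['wrist_torque'],s['width'],s['tcp_rot'][0])
im=arm.get_image("wrist");save(im,"w4.png",(160,100,480,340),2)
E
```

```text
10.95 [0.07692393 0.13673834 4.61974856] [-0.02928018 -0.00640068 -0.06130201] 0.017553636290342043 [0.81050544 0.58572941 0.00140983]
```

View pics/w4.png

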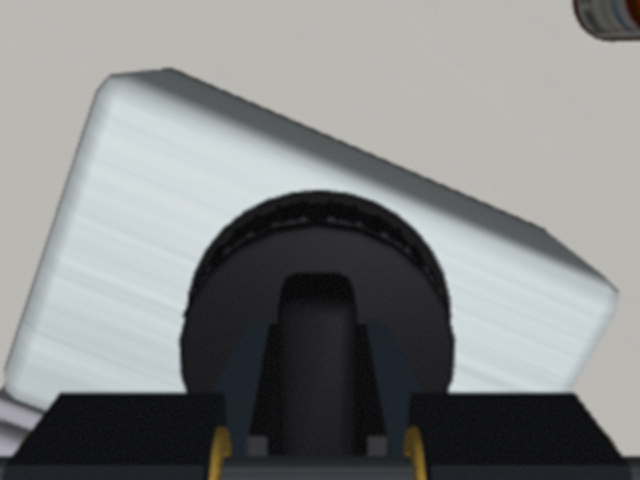

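The bar is still aligned with the fingers after 0.4 rad and the torque is low, so counter-clockwise is the loosening direction. I turn on to about 1.05 rad.

Emit:
{"method": "jog_arm", "body": {
  "motion": [0,0,0,0,0,0.065,10,0,0,0,0,0,0.065,10,0,0,0,0,0,0.065,10,0,0,0,0,0,0.065,10,0,0,0,0,0,0.065,10,0,0,0,0,0,0.065,10,0,0,0,0,0,0.065,10,0,0,0,0,0,0.065,10,0,0,0,0,0,0.065,10,0,0,0,0,0,0.065,10,0,0,0,0,0,0,10,0,0,0,0,0,0,10]
}}

```text
t: 12.2
eef_pos: [0.6027, -0.2025, 0.1219]
tcp_rot: [[0.294, 0.956, 0.004], [0.956, -0.294, -0.002], [-0.001, 0.005, -1.0]]
ft_force: [7.7, -7.0, -0.5]
width: 0.0177
grasp_force: 25.0
```

```bash
python3 - <<'E'
from h import *
s=arm.get_state();print(s['t'],s['ft_force'],s['wrist_torque'],s['width'],np.arctan2(s['tcp_rot'][1][0],s['tcp_rot'][0][0])-Y)
E
```

```text
12.2 [ 7.72220721 -7.00509724 -0.48333462] [-1.49363485 -1.47492443 -0.1426027 ] 0.01774177466071262 1.0502086473959111
```

Emit:
{"method": "jog_arm", "body": {
  "motion": [0,0,5,0,0,0,10,0,0,5,0,0,0,10]
}}

```text
t: 12.4
eef_pos: [0.6027, -0.2021, 0.1315]
tcp_rot: [[0.294, 0.956, 0.004], [0.956, -0.294, -0.002], [-0.0, 0.005, -1.0]]
ft_force: [12.1, -3.3, -7.9]
width: 0.0178
grasp_force: 25.0
```

```bash
python3 - <<'E'
from h import *
s=arm.get_state();print(s['t'],s['ft_force'],s['wrist_torque'],s['width'],s['eef_pos'])
im=arm.get_image("scene");save(im,"s5.png",(255,150,495,390),2.3)
E
```

```text
12.4 [12.13087507 -3.28714787 -7.94809723] [-0.90814828 -2.21239458 -0.05923815] 0.01778714973013314 [ 0.60269426 -0.20211842  0.13145083]
```

View pics/s5.png

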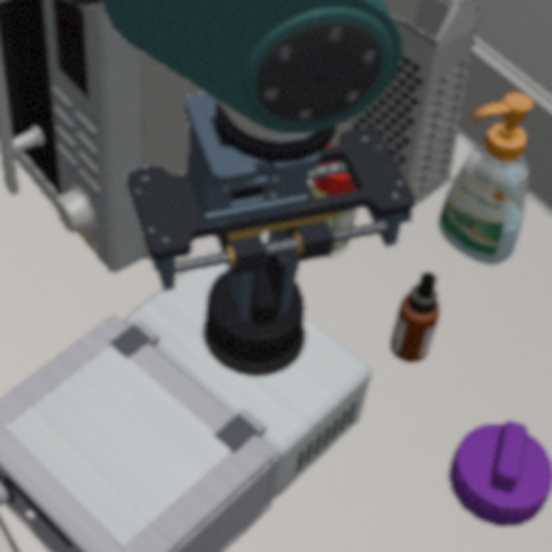

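The cap is held upright in the fingers and rising, with the lid shut. I ease the side load by shifting towards +x and keep lifting.

Emit:
{"method": "jog_arm", "body": {
  "motion": [1.5,-0.5,4,0,0,0,10,0.5,0,5,0,0,0,10,0,0,5,0,0,0,10]
}}

```text
t: 12.75
eef_pos: [0.6026, -0.2018, 0.1451]
tcp_rot: [[0.293, 0.956, -0.001], [0.956, -0.293, 0.0], [0.0, -0.001, -1.0]]
ft_force: [0.3, -0.6, -0.4]
width: 0.0179
grasp_force: 25.0
```

Emit:
{"method": "jog_arm", "body": {
  "motion": [0,0,5,0,0,0,10,0,0,10,0,0,0,10,0,0,15,0,0,0,10,0,0,15,0,0,0,10,0,0,15,0,0,0,10,0,0,10,0,0,0,10,0,0,5,0,0,0,10,0,0,0,0,0,0,10,0,0,0,0,0,0,10,0,0,0,0,0,0,10,0,0,0,0,0,0,10,0,0,0,0,0,0,10]
}}

```text
t: 13.95
eef_pos: [0.6027, -0.2018, 0.2195]
tcp_rot: [[0.293, 0.956, -0.001], [0.956, -0.293, 0.0], [0.0, -0.001, -1.0]]
ft_force: [0.7, 0.9, 0.0]
width: 0.018
grasp_force: 25.0
```

```bash
python3 - <<'E'
from h import *
np.set_printoptions(precision=3,suppress=True)
s=arm.get_state();print(s['t'],s['ft_force'],s['width'],s['grasp_force'],s['eef_pos'],s['qd'])
im=arm.get_image("scene");save(im,"s6.png",(235,110,495,390),2)
P=cloud(im);C=toC(P.reshape(-1,3)).reshape(P.shape);x,y,z=C[...,0],C[...,1],C[...,2]
m=(abs(y)<.07)&(z>.07)&(z<.12)&(x>-.125)&(x<-.01);print(np.polyfit(x[m],z[m],1))
E
```

```text
13.95 [0.731 0.945 0.032] 0.01796074333071134 24.999141097068787 [ 0.603 -0.202  0.22 ] [ 0.001 -0.004 -0.001  0.001  0.003 -0.001]
[0.002 0.094]
```

View pics/s6.png

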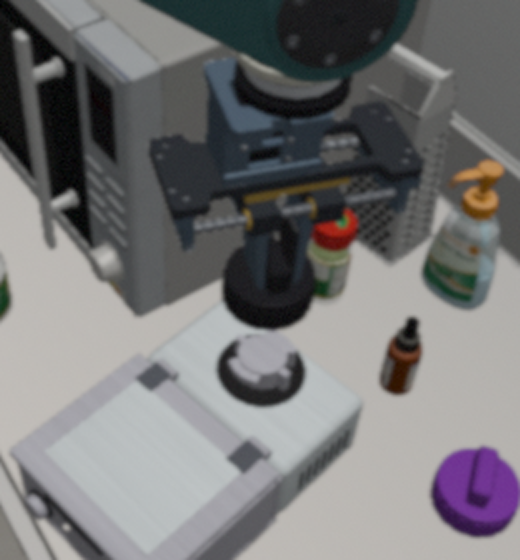

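The cap at crop (268,285) is clear above the bare neck at (262,362), the lid is flat, and the other things are standing.

```bash
python3 -c "
from cell import arm
print(arm.finish_job())"
```

```text
the job is handed in; nothing more can be done
None
```

I shut the lid, and the cap came off counter-clockwise; it is held still and upright about 10 cm above the neck. The job is handed in at about 14 s; the call returned no verdict.

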